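# Present a warm reaction tile over the end of the warming plate

### The job

The white reaction tile lies flat on the dark warming plate, where nobody can get a finger under it. Gently push the steel swing stop a good quarter turn outward by its black post, clear of the tile's way; then, touching the tile only to push it and never lifting it, slide it square and snug against the rear fence and along it until about 4 cm of the tile sticks out past the open end (the end with the stop). The tile must not run into the stop or drop off, and everything else stays where it stands.

Things in the scene. Friction and masses are not known exactly. Their poses are not given: they have to be found in the camera images.
- warmer: the warming plate: a low white box, 170 mm (its x) by 320 mm (its y), fixed to the worktop, turned a little about the vertical; origin in the middle of its underside. Its flat dark metal top, the ledge, is 50 mm above the origin. Its +x side, away from the robot, carries the rear fence; its +y end, at the robot's left, is the open end; the other end and the front (with dial and display) have no rim either
- open_end (a point): a point on the top edge of the open end (y = +160 mm of the warming plate, x = +27 mm, height of the ledge), in the middle of the lane of a tile that lies against the fence; axes as the warming plate
- fence (a point): the middle of the foot of the rear fence's inner face (x = +72 mm of the warming plate, height of the ledge); axes as the warming plate. The fence is a straight aluminium strip along y from -154 to +142 mm of the warming plate, 8 mm thick, 14 mm high above the ledge
- tile: the loose reaction tile: flat white ceramic with 3 x 4 thin rings, 90 mm (its x) by 140 mm (its y) by 6 mm thick, about 0.16 kg; origin in the middle of its underside, which lies on the ledge. Its long sides lie roughly along the fence, at the start 7 to 27 mm away from it and up to 7 degrees askew. It tips off when about 70 mm overhang
- tile_lead (a point): the middle of the lower edge of the tile's short side that faces the open end (70 mm along its y from its origin); axes as the tile
- tile_back (a point): the middle of the lower edge of the tile's long side that faces the fence (45 mm along its x from its origin); axes as the tile
- stop (a joint): angle of the swing stop, rad: 0 = closed, its bar pointing to the fence (+x of the warming plate) across the tile's way; it grows as the bar turns outward past the open end (counter-clockwise from above); at 1.57 the bar points straight out along +y; it ends at 1.75. It needs about 0.5 N at the post and stays where it is left
- stop_bar: the moving bar of the swing stop: steel, 12 mm wide, 118 mm long from the hinge, from 2 to 12 mm above the ledge; origin on the hinge axis at the height of the ledge, its x along the bar
- stop_hinge (a point): the stop's vertical hinge axis at the height of the ledge: x = -65, y = +140 mm of the warming plate, near the front corner of the open end; the round hub there has 10 mm radius and is 19 mm high
- stop_post (a point): top centre of the black upright post on the bar, 105 mm from the hinge axis; the post has 7 mm radius and reaches from 12 to 36 mm above the ledge
- specimen_cup_1: a bystander: specimen cup with orange lid, 44 mm wide, 53 mm high, standing off the open end towards the back; origin in the middle of its underside
- timer: a bystander: flat countdown timer, 66 x 64 x 18 mm, off the closed end (the -y end) towards the front; origin in the middle of its underside
- decapper: a bystander: orange waisted hand decapper, 35 mm wide, 70 mm high, standing off the closed end (the -y end) towards the back; origin in the middle of its underside
- marker_2: a bystander: black felt marker lying on the worktop at the right, 139 mm long; origin at one end
Things that resemble listed ones, but are neither listed nor needed, are in the scene too. Of the things like the tile, leave any that is red; of the rest the larger one is meant.

How it is judged:
By the outcome, as a careful person would: the job done as asked, in the order asked, and still so for the second after the job is handed in, with the robot touching nothing.
It also fails if it takes over 64 s, if anything falls off the work surface, if the arm or the gripper's body presses on something with over 40 N, if the wrist force passes 120 N, or if a joint passes its speed limit or range.

### The arm

A 7-joint arm with a two-finger parallel gripper is mounted at the origin on a cart in front of the work surface, level with it; the furniture and walls round the work are solid. World frame = base frame: x ahead of the robot, y to its left, z up, the work surface at z = 0. Lengths are in m, angles in rad, forces in N, time in s.
With the tool pointing down it reaches from about 0.425 to 0.825 m from the base axis. Payload 3.6 kg.
Tool frame: the origin (TCP) lies at the very end of the fingers, on their centre line; the grasp point (between the pads) lies 19 mm behind it; z points along the fingers, y is the line along which they close (so a half turn about z gives the same grasp; the last joint's range is limited). The gripper opens to 85 mm and grips with 20 to 120 N. Pads are 22 mm wide; open, the fingers measure 114 mm over their backs; the gripper's body (76 mm by 85 mm) begins 54 mm behind the grasp point. The pads swing forward as they close: fully open they stand 13 mm farther back than shut.
Start: joints at [-1.194, 0.615, -0.013, 1.423, 0.008, 1.103, -0.04], TCP at [0.255, 0.598, 0.206] pointing down, gripper open.
Joint ranges: [-3.12, 3.12], [-0.3, 2.06], [-1.34, 1.32], [0.26, 2.42], [-1.36, 4.5], [0.01, 1.98], [-2.84, 2.84]. Speed limits (rad/s): [2.79, 2.79, 3.14, 3.14, 3.14, 3.14, 3.14].

### API

Orientations are given as a 3x3 rotation matrix whose columns are the frame's x, y, z axes.
In Python, from bench import robot gives the robot as it stands.
- The arm moves only by the tool servo_tool, never from a script. Its argument "rows" is one flat list of numbers, 4 for each row, row after row: the shift along the tool's x, y, z in m, then the turn about the tool's z in degrees. In form: [x, y, z, spin, x, y, z, spin, ...]. A call has exactly 10 rows; each row is the pose to reach, as a shift and turn from the pose commanded when the call began, along the tool's axes at that moment; what a row does not reach only later rows make up. A row lasts 1/10 s, in which the tool goes at most 50 mm and 8.59 degrees, less where a joint would pass 70% of its speed; a pose out of reach is approached as far as the arm can. A call with a gripper value outside its range is refused whole. "gripper" is the closure in counts, from 0 (fully open) to 255 (shut), set as the call begins (left out, the last holds). The fingers move at their own pace and stop on an object; the grip force is fixed at half the most. Time passes only in rows, so rows that repeat a pose let the fingers close, or fill a call up. It gives the time, the measured TCP pose, the force, the opening and the grip force at its end, in the units of the state.
- robot.get_obs(): the state, without advancing time (a new reading comes with each control period).
- robot.camera(name): name is "scene" or "side" or "wrist"; returns a dict with "frame" (480x640x3 uint8, red, green, blue), "mtx" (3x3 intrinsics, pixels), "k1" (the pictures are not rectified: a ray, as slopes to the right and down, at radius r is drawn at 1 + k1 r^2 times it, then the intrinsics apply), "T" (4x4, takes a point from camera to world coordinates); the wrist camera has in their place "hand_eye" (4x4, takes a point from camera to tool coordinates, whose origin is the TCP and whose axes are the flange's). Camera axes: x right, y down, z forward; pixel columns grow to the right and rows downward; lengths in m; the calibration is good to about 2 mm. A picture is of the moment at which its call begins: read the wrist's pose just before it. There is no depth.
- robot.finish_job(): hands the job in; it is judged then, once.
The state is a dict: "time": time; "qpos": joint angles; "dq": joint speeds; "joint_efforts": joint torques, N m; "position": TCP position; "orientation": TCP orientation; "contact_force": force on the tool from outside, world axes, zero at the start; "moment": the same for the moment, N m; "width": finger opening in m; "grip_force": force on a finger pad.
Only numpy, scipy, OpenCV 4.12 (cv2) and the standard library are available. Lean on these libraries where they do the work, as an engineer would, in place of code of your own. Each camera call takes 0.05 s, during which the arm holds its last target. There are 200 camera calls.

## Working session

There is one attempt and no reset: what is moved stays moved. The work goes in short steps, Python scripts to look and compute and a tool call to move; the robot and the scene stay as the last step left them, time stands still between calls to the robot, and variables do not carry over. Pictures are saved under pics/ and viewed, at most 10 in all, crops included, and the job is handed in when it is done.

Besides the shell and the picture viewer there is one more tool, called after "Request:" by a JSON object that holds its "api" and its "payload". servo_tool: Moves the arm, as the interface text tells. Its arguments: {"type":"object","properties":{"rows":{"type":"array","items":{"type":"number"}},"gripper":{"type":"number"}},"required":["rows"]}

```bash
mkdir -p pics; ls; python3 - <<'E'
from bench import robot
import cv2
o=robot.get_obs();print({k:o[k] for k in("time","position","orientation","width","contact_force")})
for n in("scene","side"):
    c=robot.camera(n);cv2.imwrite(f"pics/{n}0.png",c["frame"][:,:,::-1]);print(n,c["mtx"],c["k1"],c["T"])
E
```

```text
pics
{'time': 0.0, 'position': array([0.25445003, 0.59721602, 0.20463431]), 'orientation': array([[-9.19993877e-01,  3.91931466e-01, -9.95856164e-04],
       [ 3.91932731e-01,  9.19990833e-01, -2.36664930e-03],
       [-1.13857880e-05, -2.56761150e-03, -9.99996704e-01]]), 'width': 0.08513151928879643, 'contact_force': array([-0.19782033,  0.07696777,  0.48040073])}
scene [[555.2581258    0.         319.17599317]
 [  0.         555.2581258  237.59272243]
 [  0.           0.           1.        ]] -0.0885739869689746 [[ 0.84787228 -0.40694964  0.33985967  0.00751654]
 [-0.53003294 -0.63445379  0.56261308 -0.98134737]
 [-0.01332994 -0.65716085 -0.75363249  1.23924037]
 [ 0.          0.          0.          1.        ]]
side [[575.19029582   0.         326.03271002]
 [  0.         575.19029582 238.84369656]
 [  0.           0.           1.        ]] 0.0010634535509653677 [[ 0.95157964 -0.12373122  0.28140145  0.18434185]
 [-0.30675092 -0.44176758  0.8430571  -1.17979957]
 [ 0.02000155 -0.88855613 -0.4583317   0.64871251]
 [ 0.          0.          0.          1.        ]]
```

View pics/scene0.png

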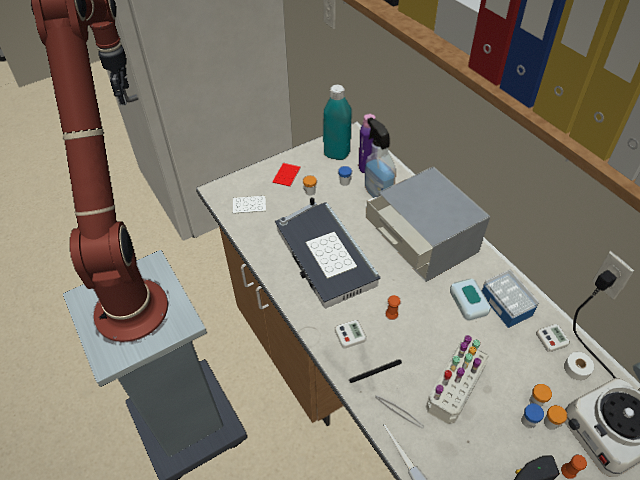

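View pics/side0.png

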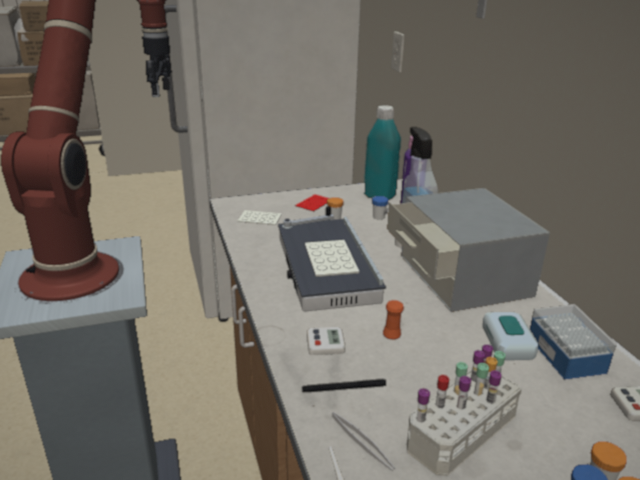

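The scene shows the warmer at about (328,252), the tile at (330,255), and the stop post near (312,201). The red and small white tiles lie beyond the open end. I'll zoom in on the warmer.

```bash
cat > h.py <<'E'
import numpy as np,cv2
def ray(c,uv,T=None):
    T=c["T"] if T is None else T
    n=cv2.undistortPoints(np.array([[uv]],float),c["mtx"],np.array([c["k1"],0,0,0,0.]))[0,0]
    return T[:3,3],T[:3,:3]@np.array([n[0],n[1],1])
def at(c,uv,z,T=None):
    o,d=ray(c,uv,T);return o+d*(z-o[2])/d[2]
def proj(c,P,T=None):
    T=c["T"] if T is None else T
    Ti=np.linalg.inv(T);r=cv2.Rodrigues(Ti[:3,:3])[0]
    return cv2.projectPoints(np.atleast_2d(P).astype(float),r,Ti[:3,3],c["mtx"],np.array([c["k1"],0,0,0,0.]))[0][:,0]
E
python3 - <<'E'
import cv2
a=cv2.imread("pics/scene0.png")[185:315,265:395]
b=cv2.imread("pics/side0.png")[190:310,265:395]
cv2.imwrite("pics/z0.png",cv2.resize(a,(600,600),interpolation=cv2.INTER_CUBIC))
E
```

```text
(no output)
```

View pics/z0.png

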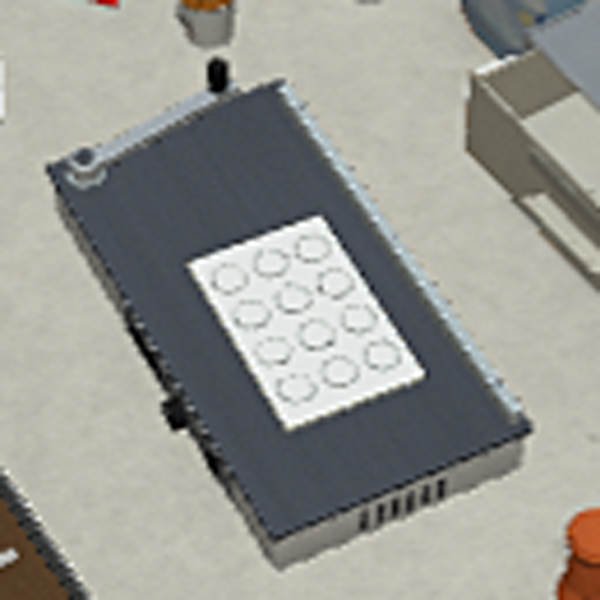

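Zoomed view (scale 4.615, offset 265,185): ledge corners are (48,165), (283,82), (531,428), (278,540). Tile corners are (188,264), (320,214), (425,375), (288,430). The post top is at (217,64), the hub at (85,155), and the cup just beyond the post at (208,20).

```bash
cat >> h.py <<'E'
from scipy.optimize import least_squares
def fitrect(q,hx,hy):  # q: 4 world pts in order (-x,+y),(+x,+y),(+x,-y),(-x,-y)
    q=np.array(q)[:,:2];m=np.array([[-hx,hy],[hx,hy],[hx,-hy],[-hx,-hy]])
    f=lambda p:((m@np.array([[np.cos(p[2]),np.sin(p[2])],[-np.sin(p[2]),np.cos(p[2])]])+p[:2]-q).ravel())
    d=q[0]-q[3]
    r=least_squares(f,[*q.mean(0),np.arctan2(-d[0],d[1])]);return r.x,np.abs(r.fun).max()
E
python3 - <<'E'
from h import *
from bench import robot
np.set_printoptions(precision=4,suppress=True)
c=robot.camera("scene")
Z=lambda u,v:(265+(u+.5)/4.615-.5,185+(v+.5)/4.615-.5)
w=[at(c,Z(*p),.05) for p in[(48,165),(283,82),(531,428),(278,540)]]
t=[at(c,Z(*p),.056) for p in[(188,264),(320,214),(425,375),(288,430)]]
W,e=fitrect(w,.085,.16);print("warmer",W,e)
Tt,e2=fitrect(t,.045,.07);print("tile",Tt,e2)
R=np.array([[np.cos(W[2]),-np.sin(W[2])],[np.sin(W[2]),np.cos(W[2])]])
print("tile in warmer",R.T@(Tt[:2]-W[:2]),np.degrees(Tt[2]-W[2]))
H=W[:2]+R@[-.065,.14]
P=at(c,Z(217,62),.086);print("hinge",H,"post",P,np.linalg.norm(P[:2]-H),"post in w",R.T@(P[:2]-W[:2]))
print("hub meas",at(c,Z(85,157),.069))
d=R.T@(P[:2]-H);print("angle",np.arctan2(d[1],d[0]))
print("post at 1.65", W[:2]+R@([-.065+.105*np.cos(1.65),.14+.105*np.sin(1.65)]))
print("cup",at(c,(309.5,181),.053))
h=robot.camera("wrist");print(h["hand_eye"],h["mtx"])
E
```

```text
warmer [ 0.5377 -0.1351 -0.0952] 0.002138117570224418
tile [ 0.5366 -0.1646 -0.1153] 0.0006965798707977838
tile in warmer [ 0.0016 -0.0295] -1.1545246050105014
hinge [0.4863 0.0104] post [0.5907 0.0224 0.086 ] 0.10505555607697166 post in w [0.0378 0.1618]
hub meas [0.4859 0.0102 0.069 ]
angle 0.2093686908964386
post at 1.65 [0.488  0.1154]
cup [0.6411 0.1189 0.053 ]
[[ 0.0014 -0.9458 -0.3247  0.0836]
 [ 1.      0.0014  0.0004 -0.0002]
 [ 0.0001 -0.3247  0.9458 -0.1681]
 [ 0.      0.      0.      1.    ]] [[373.8617   0.     323.1198]
 [  0.     373.8617 242.5701]
 [  0.       0.       1.    ]]
```

```bash
cat >> h.py <<'E'
np.set_printoptions(precision=4,suppress=True)
W=np.array([.5377,-.1351]);th=-.0952
RW=np.array([[np.cos(th),-np.sin(th)],[np.sin(th),np.cos(th)]])
def w2(xy): return W+RW@np.array(xy)
def rel(o,xy,z,phi):
    """shift in tool axes and spin(deg) to world xy,z with tool-y heading phi(deg, warmer frame)"""
    R=o["orientation"];s=R.T@(np.array([*w2(xy),z])-o["position"])
    now=np.degrees(np.arctan2(R[1,1],R[0,1]));d=(phi+np.degrees(th)-now+180)%360-180
    return np.array([*s,-d])
def pol(a,r=.105,off=0): # point near stop post at angle a, tangential offset off
    return np.array([-.065,.14])+r*np.array([np.cos(a),np.sin(a)])+off*np.array([-np.sin(a),np.cos(a)])
def wf(o): return RW.T@(o["position"][:2]-W)
E
python3 - <<'E'
from h import *
from bench import robot
o=robot.get_obs()
print(rel(o,pol(.21,off=-.036),.12,-90+12))
E
```

```text
[ -0.5524  -0.4285   0.0857 150.3802]
```

Request:
{"api": "servo_tool", "payload": {"rows": [-0.03,-0.02,0,8,-0.06,-0.045,0,16,-0.09,-0.07,0,24,-0.125,-0.095,0,32,-0.16,-0.12,0,40,-0.195,-0.145,0,48,-0.23,-0.17,0,56,-0.265,-0.195,0,64,-0.29,-0.22,0,72,-0.31,-0.24,0,80], "gripper": 255}}

```text
time: 1.2
position: [0.4469, 0.2529, 0.2059]
orientation: [[0.235, 0.972, 0.0], [0.972, -0.235, -0.001], [-0.001, 0.0, -1.0]]
contact_force: [-0.1, 0.1, -0.1]
width: 0.0001
grip_force: 0.0
```

```bash
python3 - <<'E'
from h import *
from bench import robot
o=robot.get_obs();print(o["time"],o["position"],o["qpos"],o["width"])
print(rel(o,pol(.21,off=-.036),.12,-90+12))
E
```

```text
1.2 [0.4469 0.2529 0.2059] [-0.8336  0.4238  0.3973  1.8225 -0.1983  0.9343 -0.5861] 6.593782076486959e-05
[-0.224   0.2061  0.0862 69.8912]
```

Request:
{"api": "servo_tool", "payload": {"rows": [-0.025,0.023,0,8,-0.05,0.046,0,16,-0.075,0.069,0,24,-0.1,0.092,0,32,-0.13,0.12,0,40,-0.16,0.147,0,48,-0.19,0.175,0.02,56,-0.21,0.193,0.045,64,-0.222,0.204,0.07,70,-0.224,0.206,0.086,70]}}

```text
time: 2.2
position: [0.5955, -0.0117, 0.1178]
orientation: [[0.993, 0.117, -0.002], [0.117, -0.993, -0.002], [-0.002, 0.002, -1.0]]
contact_force: [0.2, 0.1, -0.3]
width: -0.0001
grip_force: 0.0
```

```bash
python3 - <<'E'
from h import *
from bench import robot
import cv2
o=robot.get_obs();print(o["time"],o["position"],o["qpos"])
print(rel(o,pol(.21,off=-.036),.068,-90+12))
T=np.eye(4);T[:3,:3]=o["orientation"];T[:3,3]=o["position"]
c=robot.camera("wrist");T=T@c["hand_eye"]
f=c["frame"][:,:,::-1].copy()
pts=[[*pol(a),0.086] for a in(.21,)]+[[*pol(0,0),.069]]+[[x,y,.05] for x in(-.085,.085) for y in(-.16,.16)]
for p in pts:
    u=proj(c,[*w2(p[:2]),p[2]],T)[0];print(p,u)
    if 0<u[0]<640 and 0<u[1]<480: cv2.drawMarker(f,tuple(int(v) for v in u),(0,0,255),0,12)
cv2.imwrite("pics/w1.png",f)
E
```

```text
2.2 [ 0.5955 -0.0117  0.1178] [-0.4049  0.7092  0.6561  1.7029 -0.5224  0.9138 -0.9904]
[-0.0008  0.0014  0.0498  0.19  ]
[np.float64(0.037693246046035564), np.float64(0.16188828948384046), 0.086] [262.9168 268.3036]
[np.float64(-0.065), np.float64(0.14), 0.069] [274.1754 392.8625]
[-0.085, -0.16, 0.05] [603.3848 442.7588]
[-0.085, 0.16, 0.05] [247.8084 391.2922]
[0.085, -0.16, 0.05] [701.5481 273.8525]
[0.085, 0.16, 0.05] [286.5542 179.0236]
```

View pics/w1.png

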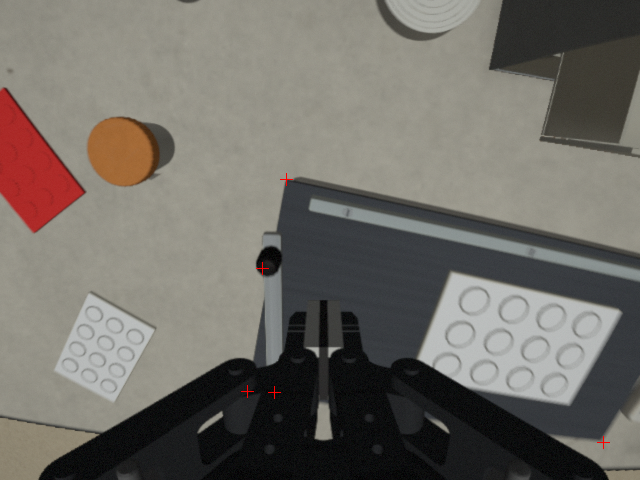

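The orange cup is at (122,150), the post at (267,262), and the fingertips at (322,330), clear of the tile and on the inner side of the bar. The projected marks agree with the picture to about 2 mm. Next I'll lower the tool and compute the arc.

Request:
{"api": "servo_tool", "payload": {"rows": [0,0,0.01,0,0,0,0.02,0,0,0,0.03,0,0,0,0.04,0,0,0,0.047,0,0,0,0.05,0,0,0,0.05,0,0,0,0.05,0,0,0,0.05,0,0,0,0.05,0]}}

```text
time: 3.25
position: [0.5961, -0.0092, 0.0702]
orientation: [[0.993, 0.121, 0.001], [0.121, -0.993, -0.0], [0.001, 0.0, -1.0]]
contact_force: [-0.7, 0.9, -0.9]
width: 0.0
grip_force: 0.0
```

```bash
cat > arc.py <<'E'
from h import *
from bench import robot
import sys
a0,a1,off0,off1,r=map(float,sys.argv[1:6])
o=robot.get_obs();print(o["time"],wf(o),o["position"][2],o["contact_force"])
for k in range(1,11):
    a=a0+(a1-a0)*k/10
    v=rel(o,pol(a,r,off0+(off1-off0)*k/10),.068,-90+np.degrees(a))
    print(*[round(float(x),3) for x in v[:3]],round(float(v[3]),1),sep=", ",end=",  ")
E
python3 arc.py .21 .9 -.036 -.022 .105
```

```text
3.25 [0.0462 0.1308] 0.07020608204488185 [-0.7246  0.8838 -0.8772]
0.0, -0.005, 0.002, -3.6,  0.002, -0.014, 0.002, -7.6,  0.003, -0.023, 0.002, -11.5,  0.003, -0.031, 0.002, -15.5,  0.002, -0.04, 0.002, -19.4,  0.001, -0.049, 0.002, -23.4,  -0.001, -0.058, 0.002, -27.3,  -0.004, -0.066, 0.002, -31.3,  -0.007, -0.074, 0.002, -35.2,  -0.011, -0.082, 0.002, -39.2,
```

Request:
{"api": "servo_tool", "payload": {"rows": [0,-0.005,0,-3.6,0.002,-0.014,0,-7.6,0.003,-0.023,0,-11.5,0.003,-0.031,0,-15.5,0.002,-0.04,0,-19.4,0.001,-0.049,0,-23.4,-0.001,-0.058,0,-27.3,-0.004,-0.066,0,-31.3,-0.007,-0.074,0,-35.2,-0.011,-0.082,0,-39.2]}}

```text
time: 4.25
position: [0.5752, 0.0712, 0.0701]
orientation: [[0.691, 0.723, 0.001], [0.723, -0.691, -0.0], [0.0, 0.001, -1.0]]
contact_force: [1.6, 0.2, 0.0]
width: 0.0002
grip_force: 0.0
```

```bash
python3 arc.py .9 1.55 -.022 -.022 .105
```

```text
4.25 [0.0177 0.2089] 0.07008478692249376 [1.5751 0.2205 0.0108]
0.001, -0.007, 0.002, -3.6,  0.002, -0.014, 0.002, -7.3,  0.002, -0.021, 0.002, -11.0,  0.002, -0.028, 0.002, -14.7,  0.001, -0.035, 0.002, -18.5,  0.0, -0.042, 0.002, -22.2,  -0.001, -0.048, 0.002, -25.9,  -0.003, -0.055, 0.002, -29.6,  -0.006, -0.062, 0.002, -33.3,  -0.008, -0.068, 0.002, -37.1,
```

Request:
{"api": "servo_tool", "payload": {"rows": [0.001,-0.007,0,-3.6,0.002,-0.014,0,-7.3,0.002,-0.021,0,-11,0.002,-0.028,0,-14.7,0.001,-0.035,0,-18.5,0,-0.042,0,-22.2,-0.001,-0.048,0,-25.9,-0.003,-0.055,0,-29.6,-0.006,-0.062,0,-33.3,-0.008,-0.068,0,-37]}}

```text
time: 5.25
position: [0.5203, 0.1122, 0.0701]
orientation: [[0.117, 0.993, 0.0], [0.993, -0.117, -0.0], [-0.0, 0.0, -1.0]]
contact_force: [0.0, 0.1, -0.4]
width: -0.0001
grip_force: 0.0
```

```bash
python3 arc.py 1.55 1.65 -.022 -.022 .105; python3 - <<'E'
from bench import robot
from h import *
c=robot.camera("scene");f=c["frame"][:,:,::-1]
u=proj(c,[*w2(pol(1.55)),.086])[0];print("\nexpected post 1.55",u)
cv2.imwrite("pics/z2.png",cv2.resize(f[150:290,230:370],(600,600),interpolation=cv2.INTER_CUBIC))
E
```

```text
5.25 [-0.0408  0.2446] 0.07009824924354276 [ 0.01    0.1208 -0.3719]
0.0, -0.001, 0.002, -0.7,  0.0, -0.002, 0.002, -1.2,  0.001, -0.003, 0.002, -1.8,  0.001, -0.004, 0.002, -2.4,  0.001, -0.005, 0.002, -3.0,  0.001, -0.006, 0.002, -3.5,  0.001, -0.007, 0.002, -4.1,  0.001, -0.008, 0.002, -4.7,  0.001, -0.01, 0.002, -5.2,  0.002, -0.011, 0.002, -5.8,  
expected post 1.55 [269.0685 191.5109]
```

View pics/z2.png

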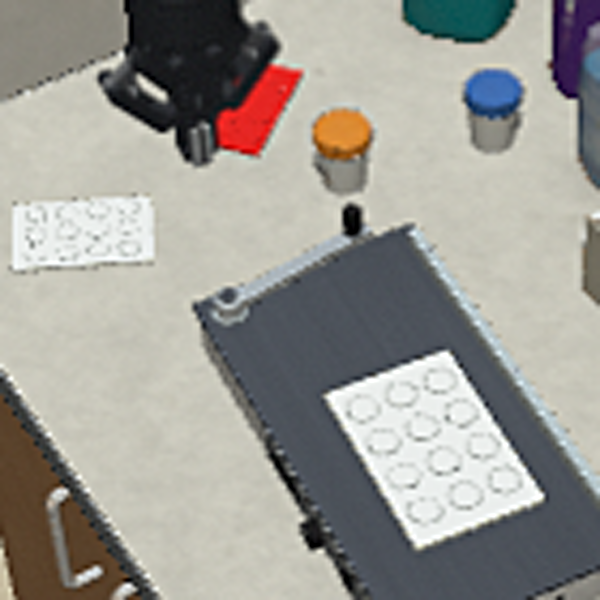

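The stop has hardly moved: the post is at zoom (352,220), and the gripper tip is at zoom (200,155). I need to check why it missed.

```bash
python3 - <<'E'
from bench import robot
from h import *
c=robot.camera("scene");o=robot.get_obs()
u=proj(c,o["position"])[0];print("tcp proj zoom",(u-[230,150])*4.286)
print("post now",at(c,(230+352/4.286,150+206/4.286),.086), "expected .21",w2(pol(.21)))
h=robot.camera("wrist");cv2.imwrite("pics/w2.png",h["frame"][:,:,::-1])
E
```

```text
tcp proj zoom [197.4426 184.4419]
post now [0.5919 0.0215 0.086 ] expected .21 [0.5906 0.0225]
```

View pics/w2.png

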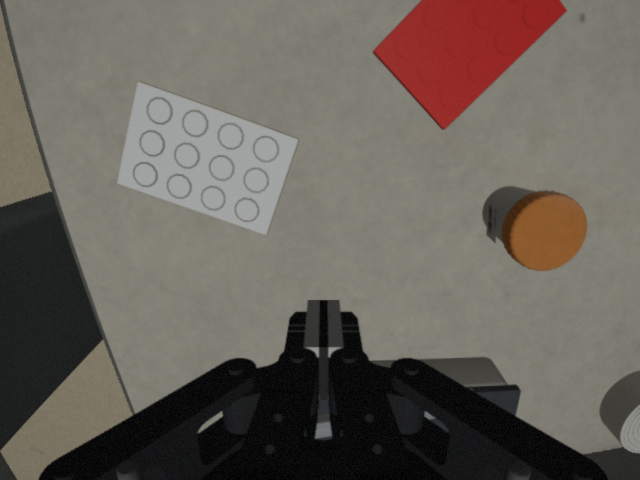

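Both cameras put the real fingertip about 20 mm behind the nominal TCP: zoom (200,160) against the predicted (197,184). So the fingers passed over the post. I'll go back inside the bar and feel for the ledge to find the true tip height.

```bash
python3 - <<'E'
from bench import robot
from h import *
o=robot.get_obs();print(rel(o,pol(.21,off=-.045),.11,-78))
E
```

```text
[-0.1245  0.0909 -0.0399 76.5141]
```

Request:
{"api": "servo_tool", "payload": {"rows": [0,0,-0.03,0,0,0,-0.04,4,-0.02,0.015,-0.04,12,-0.045,0.033,-0.04,20,-0.07,0.05,-0.04,28,-0.095,0.07,-0.04,36,-0.115,0.084,-0.04,44,-0.1245,0.091,-0.04,52,-0.1245,0.091,-0.04,60,-0.1245,0.091,-0.04,68]}}

```text
time: 6.4
position: [0.5966, -0.0235, 0.11]
orientation: [[0.968, 0.253, 0.001], [0.253, -0.968, -0.001], [0.001, 0.001, -1.0]]
contact_force: [0.8, -0.2, -0.9]
width: 0.0
grip_force: 0.0
```

Request:
{"api": "servo_tool", "payload": {"rows": [0,0,0,8.5,0,0,0.01,8.5,0,0,0.02,8.5,0,0,0.03,8.5,0,0,0.04,8.5,0,0,0.05,8.5,0,0,0.056,8.5,0,0,0.056,8.5,0,0,0.056,8.5,0,0,0.056,8.5]}}

```text
time: 7.4
position: [0.5964, -0.0224, 0.0543]
orientation: [[0.993, 0.115, 0.001], [0.115, -0.993, -0.0], [0.001, 0.0, -1.0]]
contact_force: [-0.4, 0.4, 0.1]
width: -0.0001
grip_force: 0.0
```

```bash
python3 - <<'E'
from bench import robot
from h import *
o=robot.get_obs();print(wf(o),o["position"],rel(o,pol(.21,off=-.045),.053,-78),o["contact_force"])
E
```

```text
[0.0477 0.1178] [ 0.5964 -0.0224  0.0543] [-0.0006 -0.0002  0.0013  0.0781] [-0.3663  0.4188  0.0661]
```

Request:
{"api": "servo_tool", "payload": {"rows": [0,0,0.001,0,0,0,0.002,0,0,0,0.003,0,0,0,0.004,0,0,0,0.005,0,0,0,0.006,0,0,0,0.006,0,0,0,0.006,0,0,0,0.006,0,0,0,0.006,0]}}

```text
time: 8.4
position: [0.596, -0.0222, 0.0478]
orientation: [[0.993, 0.115, 0.0], [0.115, -0.993, -0.0], [0.0, 0.0, -1.0]]
contact_force: [-1.0, -0.2, -0.6]
width: -0.0002
grip_force: 0.0
```

Request:
{"api": "servo_tool", "payload": {"rows": [0,0,0.001,0,0,0,0.002,0,0,0,0.003,0,0,0,0.004,0,0,0,0.005,0,0,0,0.006,0,0,0,0.007,0,0,0,0.008,0,0,0,0.008,0,0,0,0.008,0]}}

```text
time: 9.4
position: [0.5959, -0.0222, 0.0398]
orientation: [[0.993, 0.115, -0.0], [0.115, -0.993, -0.0], [-0.0, -0.0, -1.0]]
contact_force: [0.5, -0.0, 0.2]
width: 0.0001
grip_force: 0.0
```

Request:
{"api": "servo_tool", "payload": {"rows": [0,0,0.001,0,0,0,0.002,0,0,0,0.003,0,0,0,0.004,0,0,0,0.004,0,0,0,0.004,0,0,0,0.004,0,0,0,0.004,0,0,0,0.004,0,0,0,0.004,0]}}

```text
time: 10.4
position: [0.596, -0.0222, 0.0359]
orientation: [[0.993, 0.115, 0.0], [0.115, -0.993, -0.0], [0.0, 0.0, -1.0]]
contact_force: [-0.3, -0.5, 0.8]
width: 0.0
grip_force: 0.0
```

Request:
{"api": "servo_tool", "payload": {"rows": [0,0,0.001,0,0,0,0.002,0,0,0,0.003,0,0,0,0.003,0,0,0,0.003,0,0,0,0.003,0,0,0,0.003,0,0,0,0.003,0,0,0,0.003,0,0,0,0.003,0]}}

```text
time: 11.4
position: [0.596, -0.0222, 0.0328]
orientation: [[0.993, 0.115, 0.0], [0.115, -0.993, -0.0], [0.0, 0.0, -1.0]]
contact_force: [0.9, 0.7, 0.2]
width: -0.0002
grip_force: 0.0
```

```bash
python3 - <<'E'
from bench import robot
from h import *
c=robot.camera("scene");f=c["frame"][:,:,::-1]
s=robot.camera("side")
o=robot.get_obs()
p,q=proj(c,o["position"])[0],proj(s,o["position"])[0]
g=s["frame"][:,:,::-1]
def crop(f,u): 
    x,y=int(u[0])-35,int(u[1])-50
    print("tcp at",(u-[x,y])*6, "offset",x,y);return cv2.resize(f[y:y+90,x:x+65],None,fx=6,fy=6,interpolation=cv2.INTER_CUBIC)
cv2.imwrite("pics/p.png",np.hstack([crop(f,p),crop(g,q)]))
E
```

```text
tcp at [212.396  300.0996] offset 286 169
tcp at [211.0932 303.2633] offset 301 182
```

View pics/p.png

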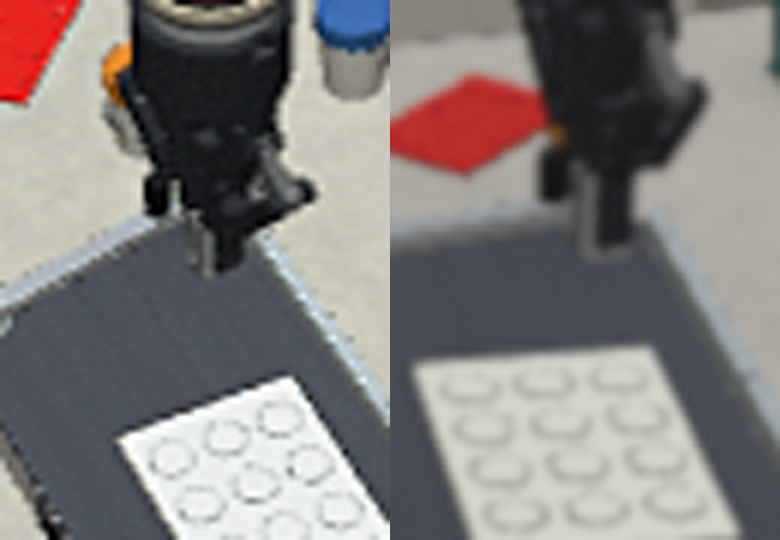

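The tip is drawn at (215,272) and (605,258), about 20 mm above the nominal TCP in both views. That puts it 2–3 mm off the ledge.

Request:
{"api": "servo_tool", "payload": {"rows": [0,0,0.0005,0,0,0,0.001,0,0,0,0.0015,0,0,0,0.002,0,0,0,0.002,0,0,0,0.002,0,0,0,0.002,0,0,0,0.002,0,0,0,0.002,0,0,0,0.002,0]}}

```text
time: 12.5
position: [0.5959, -0.0222, 0.0308]
orientation: [[0.993, 0.115, -0.0], [0.115, -0.993, -0.0], [-0.0, 0.0, -1.0]]
contact_force: [0.1, 0.4, -0.6]
width: 0.0002
grip_force: 0.0
```

Request:
{"api": "servo_tool", "payload": {"rows": [0,0,0.0005,0,0,0,0.001,0,0,0,0.0015,0,0,0,0.0015,0,0,0,0.0015,0,0,0,0.0015,0,0,0,0.0015,0,0,0,0.0015,0,0,0,0.0015,0,0,0,0.0015,0]}}

```text
time: 13.5
position: [0.5959, -0.0222, 0.0293]
orientation: [[0.993, 0.115, -0.0], [0.115, -0.993, -0.0], [-0.0, 0.0, -1.0]]
contact_force: [0.1, 0.5, 0.7]
width: -0.0001
grip_force: 0.0
```

Request:
{"api": "servo_tool", "payload": {"rows": [0,0,0.0005,0,0,0,0.001,0,0,0,0.0015,0,0,0,0.0015,0,0,0,0.0015,0,0,0,0.0015,0,0,0,0.0015,0,0,0,0.0015,0,0,0,0.0015,0,0,0,0.0015,0]}}

```text
time: 14.5
position: [0.5959, -0.0222, 0.0278]
orientation: [[0.993, 0.115, -0.0], [0.115, -0.993, -0.0], [-0.0, 0.0, -1.0]]
contact_force: [0.2, 0.6, 0.5]
width: -0.0001
grip_force: 0.0
```

Request:
{"api": "servo_tool", "payload": {"rows": [0,0,0.0005,0,0,0,0.001,0,0,0,0.0015,0,0,0,0.0015,0,0,0,0.0015,0,0,0,0.0015,0,0,0,0.0015,0,0,0,0.0015,0,0,0,0.0015,0,0,0,0.0015,0]}}

```text
time: 15.5
position: [0.5959, -0.0222, 0.0263]
orientation: [[0.993, 0.115, -0.0], [0.115, -0.993, -0.0], [-0.0, 0.0, -1.0]]
contact_force: [0.1, 0.4, 1.1]
width: 0.0001
grip_force: 0.0
```

```bash
python3 arc.py .21 .9 -.045 -.021 .105
```

```text
15.5 [0.0472 0.1179] 0.02629966344044765 [0.1497 0.396  1.0547]
0.003, -0.01, -0.042, -3.9,  0.004, -0.02, -0.042, -7.9,  0.005, -0.03, -0.042, -11.8,  0.006, -0.04, -0.042, -15.8,  0.005, -0.049, -0.042, -19.7,  0.003, -0.059, -0.042, -23.7,  0.001, -0.069, -0.042, -27.6,  -0.002, -0.078, -0.042, -31.6,  -0.006, -0.087, -0.042, -35.5,  -0.011, -0.096, -0.042, -39.5,
```

Request:
{"api": "servo_tool", "payload": {"rows": [0,0,0.0005,0,0,0,0.001,0,0,0,0.0015,0,0,0,0.0015,0,0,0,0.0015,0,0,0,0.0015,0,0,0,0.0015,0,0,0,0.0015,0,0,0,0.0015,0,0,0,0.0015,0]}}

```text
time: 16.5
position: [0.5959, -0.0222, 0.0248]
orientation: [[0.993, 0.115, -0.0], [0.115, -0.993, -0.0], [-0.0, 0.0, -1.0]]
contact_force: [-0.1, -0.8, -0.5]
width: 0.0002
grip_force: 0.0
```

Request:
{"api": "servo_tool", "payload": {"rows": [0,0,-0.01,0,0,0,-0.018,0,0.002,-0.007,-0.018,-3,0.004,-0.016,-0.018,-6.5,0.005,-0.026,-0.018,-10.5,0.005,-0.036,-0.018,-14.5,0.005,-0.046,-0.018,-18.5,0.004,-0.055,-0.018,-22,0.003,-0.062,-0.018,-25,0.002,-0.065,-0.018,-26]}}

```text
time: 17.5
position: [0.5907, 0.0439, 0.043]
orientation: [[0.84, 0.542, 0.001], [0.542, -0.84, 0.001], [0.001, -0.0, -1.0]]
contact_force: [0.9, 0.1, 0.9]
width: -0.0002
grip_force: 0.3
```

```bash
python3 arc.py .66 1.25 -.022 -.022 .105;python3 - <<'E'
from bench import robot
from h import *
c=robot.camera("scene");f=c["frame"][:,:,::-1]
cv2.imwrite("pics/z3.png",cv2.resize(f[150:290,230:370],(600,600),interpolation=cv2.INTER_CUBIC))
for a in(.4,.5,.6,.7):print(a,(proj(c,[*w2(pol(a)),.086])[0]-[230,150])*4.286)
E
```

```text
17.5 [0.0357 0.1833] 0.04303059442969324 [0.8896 0.0637 0.8581]
0.0, -0.012, -0.025, -2.9,  0.001, -0.018, -0.025, -6.3,  0.001, -0.024, -0.025, -9.7,  0.001, -0.031, -0.025, -13.0,  0.001, -0.037, -0.025, -16.4,  0.0, -0.043, -0.025, -19.8,  -0.001, -0.05, -0.025, -23.2,  -0.002, -0.056, -0.025, -26.6,  -0.004, -0.062, -0.025, -29.9,  -0.006, -0.068, -0.025, -33.3,  0.4 [329.8469 191.4508]
0.5 [317.9816 185.0632]
0.6 [305.2908 179.5871]
0.7 [291.8935 175.0648]
```

View pics/z3.png

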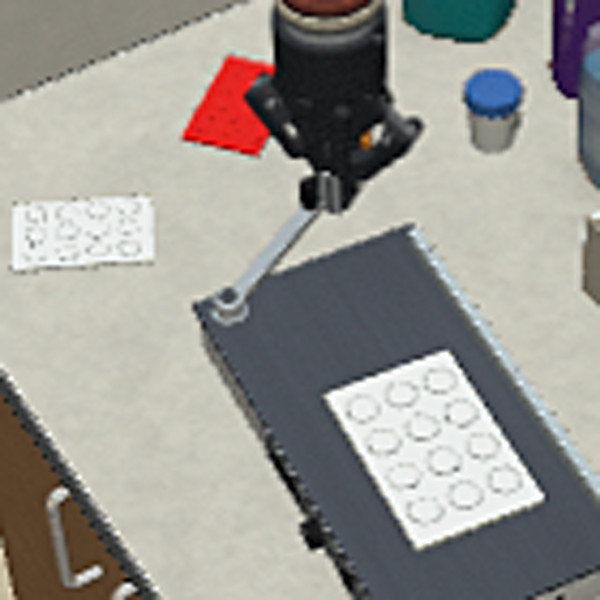

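The stop now swings with the tool; the post is at zoom (311,183), about 0.55 rad. I'll continue the arc at this height.

```bash
python3 arc.py .58 1.2 -.019 -.019 .105
```

```text
17.55 [0.0353 0.1833] 0.042958520682817095 [-0.4013  1.0997  0.4979]
-0.001, -0.006, -0.025, 1.5,  0.0, -0.013, -0.025, -2.1,  0.001, -0.02, -0.025, -5.6,  0.001, -0.026, -0.025, -9.2,  0.001, -0.033, -0.025, -12.7,  0.001, -0.039, -0.025, -16.3,  -0.0, -0.046, -0.025, -19.8,  -0.002, -0.052, -0.025, -23.4,  -0.003, -0.059, -0.025, -26.9,  -0.005, -0.065, -0.025, -30.5,
```

Request:
{"api": "servo_tool", "payload": {"rows": [-0.001,-0.006,0,0,0,-0.013,0,-2,0.001,-0.02,0,-5.6,0.001,-0.026,0,-9.2,0.001,-0.033,0,-12.7,0.001,-0.039,0,-16.3,0,-0.046,0,-19.8,-0.002,-0.052,0,-23.4,-0.003,-0.059,0,-26.9,-0.005,-0.065,0,-30.5]}}

```text
time: 18.55
position: [0.5505, 0.095, 0.0428]
orientation: [[0.449, 0.894, -0.001], [0.894, -0.449, -0.0], [-0.0, -0.0, -1.0]]
contact_force: [0.5, -0.3, 1.2]
width: 0.0001
grip_force: 0.3
```

```bash
python3 arc.py 1.2 1.64 -.019 -.019 .105
```

```text
18.55 [-0.0091  0.2303] 0.04275093254727707 [ 0.4959 -0.3232  1.2138]
0.001, -0.005, -0.025, -2.5,  0.002, -0.01, -0.025, -5.0,  0.002, -0.014, -0.025, -7.5,  0.002, -0.019, -0.025, -10.0,  0.002, -0.024, -0.025, -12.6,  0.002, -0.028, -0.025, -15.1,  0.001, -0.033, -0.025, -17.6,  0.001, -0.038, -0.025, -20.1,  -0.0, -0.042, -0.025, -22.6,  -0.001, -0.047, -0.025, -25.2,
```

Request:
{"api": "servo_tool", "payload": {"rows": [0.001,-0.005,0,-2.5,0.002,-0.01,0,-5,0.002,-0.014,0,-7.5,0.002,-0.019,0,-10,0.002,-0.024,0,-12.6,0.002,-0.028,0,-15.1,0.001,-0.033,0,-17.6,0.001,-0.038,0,-20,0,-0.042,0,-22.6,-0.001,-0.046,0,-25]}}

```text
time: 19.55
position: [0.5094, 0.1148, 0.0428]
orientation: [[0.029, 1.0, 0.0], [1.0, -0.029, 0.0], [0.0, 0.0, -1.0]]
contact_force: [-0.1, 0.3, 0.6]
width: -0.0
grip_force: 0.3
```

```bash
python3 - <<'E'
from bench import robot
from h import *
o=robot.get_obs();print(o["time"],wf(o),o["position"],o["contact_force"])
# approach: retreat along +x(warmer) then up, then next: behind tile front side
print("back off", rel(o,wf(o)+[.03,-.01],.1,-30))
c=robot.camera("scene");f=c["frame"][:,:,::-1]
cv2.imwrite("pics/z4.png",cv2.resize(f[150:290,230:370],(600,600),interpolation=cv2.INTER_CUBIC))
for a in(1.4,1.5,1.6,1.7):print(a,(proj(c,[*w2(pol(a)),.086])[0]-[230,150])*4.286,"bar tip",(proj(c,[*w2(pol(a,.118)),.062])[0]-[230,150])*4.286)
E
```

```text
19.55 [-0.0519  0.246 ] [0.5094 0.1148 0.0428] [-0.1233  0.2698  0.6331]
back off [-0.012   0.0293 -0.0572 33.786 ]
1.4 [188.96   172.0188] bar tip [187.1221 184.2608]
1.5 [174.5103 175.7039] bar tip [171.1321 188.3561]
1.6 [160.5147 180.3684] bar tip [155.6385 193.5421]
1.7 [147.0997 185.9755] bar tip [140.7798 199.7793]
```

View pics/z4.png

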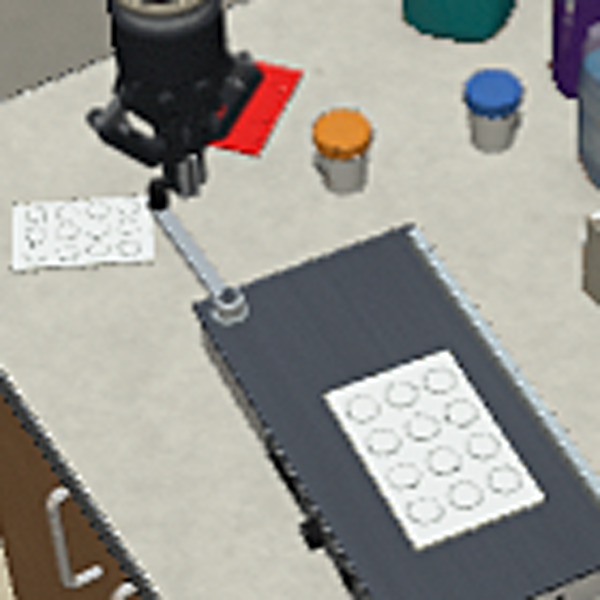

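The post is at zoom (158,181), so the stop stands at about 1.62 rad, swung outward. The tile is untouched and the cup stands undisturbed. I'll back off, rise, and go to the tile's front side.

Request:
{"api": "servo_tool", "payload": {"rows": [0,0.01,0,0,0,0.02,0,0,0,0.025,-0.02,0,0,0.025,-0.045,0,0,0.025,-0.07,6,-0.03,0.025,-0.07,14,-0.07,0.02,-0.07,22,-0.11,0.01,-0.07,30,-0.15,0,-0.07,38,-0.19,-0.01,-0.07,46]}}

```text
time: 20.6
position: [0.4942, -0.0772, 0.1131]
orientation: [[0.746, 0.666, 0.001], [0.666, -0.746, -0.001], [0.0, 0.002, -1.0]]
contact_force: [1.0, -0.7, 0.2]
width: -0.0
grip_force: 0.0
```

```bash
python3 - <<'E'
from bench import robot
from h import *
o=robot.get_obs();print(o["time"],wf(o),o["position"],o["qpos"])
print(rel(o,(-.066,-.03),.06,-90))
E
```

```text
20.6 [-0.0488  0.0535] [ 0.4942 -0.0772  0.1131] [-0.1962  0.5448  0.4556  1.9718 -0.3597  0.7023 -0.3615]
[-0.073   0.044   0.0531 47.2466]
```

Request:
{"api": "servo_tool", "payload": {"rows": [-0.015,0.009,0,8,-0.03,0.018,0,16,-0.045,0.027,0,24,-0.06,0.036,0,32,-0.073,0.044,0,40,-0.073,0.044,0.02,47,-0.073,0.044,0.04,47.2,-0.073,0.044,0.055,47.2,-0.073,0.044,0.07,47.2,-0.073,0.044,0.08,47.2]}}

```text
time: 21.6
position: [0.4695, -0.1571, 0.0318]
orientation: [[0.996, -0.088, -0.0], [-0.088, -0.996, -0.0], [-0.0, 0.0, -1.0]]
contact_force: [-0.0, 0.2, 0.4]
width: 0.0
grip_force: 0.0
```

```bash
python3 - <<'E'
from bench import robot
from h import *
o=robot.get_obs();print(o["time"],wf(o),o["position"])
print(rel(o,(-.066,-.03),.024,-90))
E
```

```text
21.6 [-0.0658 -0.0284] [ 0.4695 -0.1571  0.0318]
[-0.0002  0.0016  0.0078  0.386 ]
```

Request:
{"api": "servo_tool", "payload": {"rows": [0,0.001,0.002,0.4,0,0.001,0.004,0.4,0,0.001,0.006,0.4,0,0.001,0.0065,0.4,0,0.001,0.007,0.4,0,0.001,0.0075,0.4,0,0.001,0.008,0.4,0,0.001,0.008,0.4,0,0.001,0.008,0.4,0,0.001,0.008,0.4]}}

```text
time: 22.6
position: [0.4688, -0.1576, 0.0248]
orientation: [[0.995, -0.095, 0.0], [-0.095, -0.995, -0.0], [0.0, 0.0, -1.0]]
contact_force: [-0.3, 0.4, -0.3]
width: -0.0001
grip_force: 0.0
```

Request:
{"api": "servo_tool", "payload": {"rows": [0,0,0.0005,0,0,0,0.001,0,0,0,0.0015,0,0,0,0.0015,0,0,0,0.0015,0,0,0,0.0015,0,0,0,0.0015,0,0,0,0.0015,0,0,0,0.0015,0,0,0,0.0015,0]}}

```text
time: 23.6
position: [0.4688, -0.1577, 0.0246]
orientation: [[0.995, -0.096, 0.001], [-0.096, -0.995, 0.001], [0.001, -0.001, -1.0]]
contact_force: [-1.5, 1.5, 11.0]
width: 0.0003
grip_force: 5.7
```

The ledge contact is found at TCP z 0.0246 with 11 N. I'll lift 3.5 mm, leaving the tip about 2 mm above the ledge, and push the tile toward the fence.

Request:
{"api": "servo_tool", "payload": {"rows": [0,0,-0.0035,0,0.004,0,-0.0035,0,0.008,0,-0.0035,0,0.012,0,-0.0035,0,0.016,0,-0.0035,0,0.02,0,-0.0035,0,0.024,0,-0.0035,0,0.027,0,-0.0035,0,0.03,0,-0.0035,0,0.032,0,-0.0035,0]}}

```text
time: 24.6
position: [0.501, -0.1606, 0.0267]
orientation: [[0.995, -0.095, 0.0], [-0.095, -0.995, -0.0], [0.0, 0.0, -1.0]]
contact_force: [-0.7, 0.3, -0.9]
width: -0.0002
grip_force: 0.4
```

```bash
cat > tile.py <<'E'
from h import *
from bench import robot
# tile corners by white threshold inside warmer area (both fixed cameras)
def run():
    o=robot.get_obs();print("t",o["time"],"tool w",wf(o),o["position"][2],"F",o["contact_force"])
    for n in("scene","side"):
        c=robot.camera(n);f=cv2.cvtColor(c["frame"],cv2.COLOR_RGB2GRAY)
        poly=proj(c,[[*w2(p),.056] for p in[(-.07,-.158),(.0715,-.158),(.0715,.225),(-.05,.225),(-.05,.15),(-.07,.12)]])
        m=np.zeros_like(f);cv2.fillPoly(m,[poly.astype(np.int32)],255)
        b=((f>(185))&(m>0)).astype(np.uint8)
        b=cv2.morphologyEx(b,cv2.MORPH_CLOSE,np.ones((3,3)))
        k,l,st,ce=cv2.connectedComponentsWithStats(b);i=1+st[1:,4].argmax()
        ys,xs=np.nonzero(l==i);uv=np.stack([xs,ys],1).astype(np.float32)
        P=np.array([(RW.T@(at(c,p,.056)[:2]-W)) for p in uv],np.float32)*1000
        r=cv2.minAreaRect(P);a=r[2]; a=(a+45)%90-45
        print(n,"area px",st[i,4],"centre mm",np.mean(P,0),r[0],"size",r[1],"yaw",a)
run()
E
python3 tile.py
```

```text
t 24.6 tool w [-0.0341 -0.0289] 0.02674013985714227 F [-0.7177  0.2795 -0.8618]
scene area px 987 centre mm [ 28.907  -40.9859] (22.57259750366211, -28.049240112304688) size (140.30984497070312, 89.470703125) yaw -0.46820831298828125
side area px 1182 centre mm [ 21.528 -39.37 ] (19.543052673339844, -32.669715881347656) size (136.13287353515625, 86.78871154785156) yaw -0.4694976806640625
```

Request:
{"api": "servo_tool", "payload": {"rows": [0.001,0,0,0,0.002,0,0,0,0.003,0,0,0,0.004,0,0,0,0.005,0,0,0,0.005,0,0,0,0.005,0,0,0,0.005,0,0,0,0.005,0,0,0,0.005,0,0,0]}}

```text
time: 25.7
position: [0.5049, -0.1612, 0.0268]
orientation: [[0.995, -0.096, -0.001], [-0.096, -0.995, 0.0], [-0.001, -0.0, -1.0]]
contact_force: [-4.9, 0.7, 2.7]
width: -0.0001
grip_force: 2.3
```

Request:
{"api": "servo_tool", "payload": {"rows": [0.0005,0,0,0,0.001,0,0,0,0.0015,0,0,0,0.002,0,0,0,0.002,0,0,0,0.002,0,0,0,0.002,0,0,0,0.002,0,0,0,0.002,0,0,0,0.002,0,0,0]}}

```text
time: 26.7
position: [0.5051, -0.1613, 0.0266]
orientation: [[0.995, -0.096, -0.004], [-0.096, -0.995, 0.001], [-0.004, -0.001, -1.0]]
contact_force: [-8.0, -0.1, 5.2]
width: 0.0001
grip_force: 3.8
```

Request:
{"api": "servo_tool", "payload": {"rows": [-0.008,0,0,0,-0.016,0,-0.005,0,-0.018,0,-0.03,0,-0.018,0.02,-0.05,0,-0.01,0.05,-0.05,0,0.015,0.085,-0.05,0,0.04,0.095,-0.05,0,0.055,0.098,-0.05,0,0.055,0.098,-0.05,0,0.055,0.098,-0.05,0]}}

```text
time: 27.7
position: [0.5529, -0.2635, 0.0768]
orientation: [[0.996, -0.095, 0.0], [-0.095, -0.996, 0.0], [0.0, -0.0, -1.0]]
contact_force: [0.0, 0.1, 0.4]
width: 0.0002
grip_force: 0.0
```

```bash
python3 tile.py; python3 - <<'E'
from bench import robot
from h import *
o=robot.get_obs()
print(rel(o,(.027,-.127),.0265,-90))
E
```

```text
t 27.7 tool w [ 0.0273 -0.1264] 0.07679210817510458 F [0.0088 0.0943 0.4291]
scene area px 1050 centre mm [ 19.4839 -24.6947] (26.386680603027344, -28.24907684326172) size (140.61386108398438, 88.70646667480469) yaw -0.0670013427734375
side area px 1061 centre mm [ 16.843  -39.4043] (23.03351593017578, -32.81245422363281) size (136.22215270996094, 86.81678771972656) yaw -0.011505126953125
[ 0.0004  0.0007  0.0504 -0.0235]
```

Request:
{"api": "servo_tool", "payload": {"rows": [0,0,0.015,0,0,0,0.03,0,0,0,0.042,0,0,0,0.048,0,0,0,0.05,0,0,0,0.05,0,0,-0.004,0.05,0,0,-0.008,0.05,0,0,-0.012,0.05,0,0,-0.015,0.05,0]}}

```text
time: 28.8
position: [0.5548, -0.2484, 0.0271]
orientation: [[0.996, -0.095, 0.0], [-0.095, -0.996, 0.0], [0.0, -0.0, -1.0]]
contact_force: [0.1, 0.4, 0.2]
width: 0.0001
grip_force: 0.0
```

Request:
{"api": "servo_tool", "payload": {"rows": [0,-0.004,0,0,0,-0.01,0,0,0,-0.018,0,0,0,-0.026,0,0,0,-0.034,0,0,0,-0.042,0,0,0,-0.05,0,0,0,-0.058,0,0,0,-0.064,0,0,0,-0.068,0,0]}}

```text
time: 29.8
position: [0.5611, -0.1807, 0.0268]
orientation: [[0.995, -0.095, 0.0], [-0.095, -0.995, 0.0], [0.0, -0.0, -1.0]]
contact_force: [0.3, -1.9, 0.6]
width: -0.0001
grip_force: 0.8
```

```bash
python3 tile.py
```

```text
t 29.8 tool w [ 0.0276 -0.0432] 0.026826129302168232 F [ 0.3032 -1.8625  0.5948]
scene area px 744 centre mm [10.8632 38.7998] (19.583133697509766, 33.76951599121094) size (140.67161560058594, 75.2339096069336) yaw -0.438262939453125
side area px 603 centre mm [ 3.4597 32.1017] (1.7563190460205078, 31.441234588623047) size (138.17161560058594, 55.43912887573242) yaw -5.8804473876953125
```

Request:
{"api": "servo_tool", "payload": {"rows": [0,-0.004,0,0,0,-0.01,0,0,0,-0.018,0,0,0,-0.026,0,0,0,-0.034,0,0,0,-0.042,0,0,0,-0.05,0,0,0,-0.058,0,0,0,-0.064,0,0,0,-0.068,0,0]}}

```text
time: 30.9
position: [0.5674, -0.1131, 0.0268]
orientation: [[0.995, -0.095, -0.0], [-0.095, -0.995, 0.0], [-0.0, -0.0, -1.0]]
contact_force: [-0.4, -1.2, -0.6]
width: -0.0001
grip_force: 0.4
```

Request:
{"api": "servo_tool", "payload": {"rows": [0,-0.002,0,0,0,-0.004,0,0,0,-0.006,0,0,0,-0.008,0,0,0,-0.01,0,0,0,-0.012,0,0,0,-0.014,0,0,0,-0.015,0,0,0,-0.016,0,0,0,-0.016,0,0]}}

```text
time: 31.9
position: [0.5689, -0.0977, 0.0268]
orientation: [[0.995, -0.095, -0.0], [-0.095, -0.995, 0.0], [-0.0, -0.0, -1.0]]
contact_force: [-0.8, -0.5, 0.1]
width: -0.0001
grip_force: 0.4
```

```bash
python3 tile.py
```

```text
t 31.9 tool w [0.0275 0.0402] 0.02682469837964383 F [-0.7809 -0.4951  0.0731]
scene area px 1076 centre mm [  2.8186 151.9104] (3.713287353515625, 138.25823974609375) size (182.23561096191406, 111.64452362060547) yaw -0.2815093994140625
side area px 528 centre mm [  3.4661 117.3676] (5.376070022583008, 114.67508697509766) size (142.15765380859375, 55.30857849121094) yaw -2.4527740478515625
```

Request:
{"api": "servo_tool", "payload": {"rows": [0,0.006,0,0,0,0.012,0,0,0,0.02,-0.01,0,0,0.03,-0.04,0,0,0.05,-0.07,0,0,0.08,-0.07,0,0,0.1,-0.07,0,0,0.11,-0.07,0,0,0.11,-0.07,0,0,0.11,-0.07,0]}}

```text
time: 33.0
position: [0.5586, -0.2063, 0.0966]
orientation: [[0.996, -0.095, -0.0], [-0.095, -0.996, 0.002], [-0.0, -0.002, -1.0]]
contact_force: [-0.2, 0.6, 0.2]
width: -0.0002
grip_force: 0.0
```

```bash
python3 - <<'E'
from bench import robot
from h import *
c=robot.camera("scene");s=robot.camera("side");o=robot.get_obs();print(o["time"],wf(o),o["position"][2])
x,y=268,178;X,Y=265,195
k=5
A=cv2.resize(c["frame"][y:y+120,x:x+80,::-1],None,fx=k,fy=k,interpolation=cv2.INTER_CUBIC)
B=cv2.resize(s["frame"][Y:Y+120,X:X+80,::-1],None,fx=k,fy=k,interpolation=cv2.INTER_CUBIC)
for n,cc,x0,y0,ox in(("scene",c,x,y,0),("side",s,X,Y,400)):
  for q in[(-.018,.2),(.072,.2),(.072,.06),(-.018,.06)]:
    u=(proj(cc,[*w2(q),.056])[0]-[x0,y0]+.5)*k-.5;u[0]+=ox;print(n,q,u)
    cv2.drawMarker((A if n=="scene" else B),(int(u[0]-ox),int(u[1])),(0,0,255),1,7)
cv2.imwrite("pics/fin.png",np.hstack([A,B]))
E
```

```text
33.1 [ 0.0277 -0.068 ] 0.09641917485225229
scene (-0.018, 0.2) [109.6668 128.0611]
scene (0.072, 0.2) [244.3137  79.6278]
scene (0.072, 0.06) [351.9103 230.5275]
scene (-0.018, 0.06) [211.8683 283.9705]
side (-0.018, 0.2) [592.5917  84.8046]
side (0.072, 0.2) [769.6044  71.9132]
side (0.072, 0.06) [840.9896 196.0978]
side (-0.018, 0.06) [648.4597 211.9106]
```

View pics/fin.png

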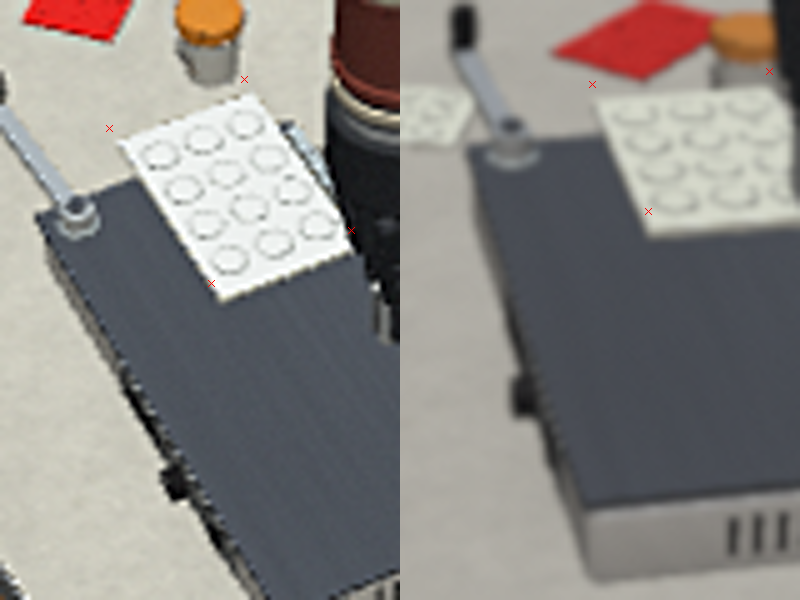

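The tile is square at the fence. Its scene corners are (119,141), (256,93) and (222,300); the side-view lead corner is (597,99). It sits a little short of the red marks, so I'll compute the remainder.

```bash
python3 - <<'E'
from bench import robot
from h import *
c=robot.camera("scene");s=robot.camera("side");o=robot.get_obs()
for cc,x0,y0,ox,l in((c,268,178,0,[(119,141),(256,93),(222,299)]),(s,265,195,400,[(597,99),(650,231)])):
  for u in l: print(u,1000*(RW.T@(at(cc,((u[0]-ox+.5)/5-.5+x0,(u[1]+.5)/5-.5+y0),.056)[:2]-W)))
print(rel(o,(.027,.02),.0267,-90))
E
```

```text
(119, 141) [-17.5478 187.5794]
(256, 93) [ 73.1544 186.404 ]
(222, 299) [-17.86    47.1751]
(597, 99) [-18.8816 183.2374]
(650, 231) [-21.0096  41.5527]
[-0.0005 -0.0883  0.0699  0.1003]
```

Request:
{"api": "servo_tool", "payload": {"rows": [0,-0.03,0,0,0,-0.06,0,0,0,-0.08,0,0,0,-0.088,0.01,0,0,-0.088,0.03,0,0,-0.088,0.048,0,0,-0.088,0.062,0,0,-0.088,0.068,0,0,-0.088,0.07,0,0,-0.088,0.07,0]}}

```text
time: 34.2
position: [0.567, -0.1203, 0.0269]
orientation: [[0.995, -0.096, 0.0], [-0.096, -0.995, -0.0], [0.0, 0.0, -1.0]]
contact_force: [-0.2, -0.5, -0.1]
width: -0.0002
grip_force: 0.0
```

Request:
{"api": "servo_tool", "payload": {"rows": [0,-0.005,0,0,0,-0.01,0,0,0,-0.015,0,0,0,-0.019,0,0,0,-0.022,0,0,0,-0.025,0,0,0,-0.028,0,0,0,-0.03,0,0,0,-0.032,0,0,0,-0.033,0,0]}}

```text
time: 35.2
position: [0.5701, -0.0872, 0.0269]
orientation: [[0.995, -0.096, 0.0], [-0.096, -0.995, -0.0], [0.0, 0.0, -1.0]]
contact_force: [0.6, -1.7, 0.8]
width: 0.0002
grip_force: 0.7
```

```bash
python3 - <<'E'
from bench import robot
from h import *
o=robot.get_obs();print(o["time"],wf(o),o["position"][2],o["contact_force"])
print("retreat then",rel(o,(-.052,.1),.08,-90))
E
```

```text
35.2 [0.0277 0.0508] 0.026940100045232368 [ 0.6287 -1.7306  0.7913]
retreat then [-0.0797 -0.0491 -0.0531 -0.0316]
```

Request:
{"api": "servo_tool", "payload": {"rows": [0,-0.001,0,0,0,-0.002,0,0,0,-0.002,0,0,0,0.005,0,0,0,0.012,-0.005,0,0,0.015,-0.03,0,-0.02,0,-0.053,0,-0.05,-0.025,-0.053,0,-0.08,-0.049,-0.053,0,-0.08,-0.049,-0.053,0]}}

```text
time: 36.2
position: [0.4901, -0.0259, 0.0793]
orientation: [[0.996, -0.092, -0.007], [-0.092, -0.996, 0.006], [-0.008, -0.005, -1.0]]
contact_force: [-0.2, 0.7, -0.6]
width: -0.0001
grip_force: 0.0
```

```bash
python3 - <<'E'
from bench import robot
from h import *
o=robot.get_obs();print(o["time"],wf(o),o["position"][2],o["contact_force"])
print(rel(o,(-.052,.1),.0267,-90))
E
```

```text
36.2 [-0.0578  0.1042] 0.07932046191692255 [-0.2466  0.6574 -0.6485]
[0.0062 0.0045 0.0526 0.1967]
```

Request:
{"api": "servo_tool", "payload": {"rows": [0,0,0,0,0,0,0.015,0,0,0,0.03,0,0,0,0.043,0,0,0,0.05,0,0,0,0.053,0,0,0,0.053,0,0.004,0,0.053,0,0.008,0,0.053,0,0.012,0,0.053,0]}}

```text
time: 37.2
position: [0.5079, -0.0317, 0.0273]
orientation: [[0.995, -0.095, 0.001], [-0.095, -0.995, -0.0], [0.001, 0.0, -1.0]]
contact_force: [0.2, 0.5, 0.5]
width: -0.0
grip_force: 0.0
```

Request:
{"api": "servo_tool", "payload": {"rows": [0.002,0,0,0,0.004,0,0,0,0.006,0,0,0,0.008,0,0,0,0.009,0,0,0,0.01,0,0,0,0.01,0,0,0,0.01,0,0,0,0.01,0,0,0,0.01,0,0,0]}}

```text
time: 38.2
position: [0.5168, -0.0326, 0.0268]
orientation: [[0.995, -0.095, -0.0], [-0.095, -0.995, 0.0], [-0.0, -0.0, -1.0]]
contact_force: [-0.3, 0.8, -0.9]
width: -0.0
grip_force: 0.0
```

```bash
python3 - <<'E'
from bench import robot
from h import *
o=robot.get_obs();print(o["time"],wf(o),o["position"][2],o["contact_force"])
E
```

```text
38.2 [-0.0305  0.1   ] 0.02683214087597941 [-0.2966  0.7671 -0.859 ]
```

Almost at contact. I'll add 3 mm for a firm but gentle seat.

Request:
{"api": "servo_tool", "payload": {"rows": [0.0005,0,0,0,0.001,0,0,0,0.0015,0,0,0,0.002,0,0,0,0.0025,0,0,0,0.003,0,0,0,0.003,0,0,0,0.003,0,0,0,0.003,0,0,0,0.003,0,0,0]}}

```text
time: 39.2
position: [0.5174, -0.0326, 0.0266]
orientation: [[0.995, -0.096, -0.005], [-0.096, -0.995, 0.001], [-0.005, -0.001, -1.0]]
contact_force: [-6.5, 0.7, 5.6]
width: -0.0
grip_force: 3.0
```

Request:
{"api": "servo_tool", "payload": {"rows": [-0.006,0,0,0,-0.014,0,0,0,-0.018,0,-0.02,0,-0.018,0,-0.06,0,-0.018,0,-0.1,0,-0.018,0.04,-0.12,0,-0.018,0.09,-0.13,0,-0.018,0.14,-0.13,0,-0.018,0.18,-0.13,0,-0.018,0.2,-0.13,0]}}

```text
time: 40.2
position: [0.4821, -0.2356, 0.1578]
orientation: [[0.995, -0.101, 0.003], [-0.101, -0.995, -0.004], [0.003, 0.004, -1.0]]
contact_force: [0.1, -0.3, -0.4]
width: 0.0003
grip_force: 0.0
```

Request:
{"api": "servo_tool", "payload": {"rows": [0,0.02,0,0,0,0.02,0,0,0,0.02,0,0,0,0.02,0,0,0,0.02,0,0,0,0.02,0,0,0,0.02,0,0,0,0.02,0,0,0,0.02,0,0,0,0.02,0,0]}}

```text
time: 41.2
position: [0.4809, -0.2502, 0.1568]
orientation: [[0.995, -0.095, -0.0], [-0.095, -0.995, -0.0], [-0.0, 0.0, -1.0]]
contact_force: [-0.0, 0.7, -0.0]
width: 0.0
grip_force: 0.0
```

```bash
python3 - <<'E'
from bench import robot
from h import *
o=robot.get_obs();print(o["time"],wf(o),o["position"],o["contact_force"])
c=robot.camera("scene");f=cv2.cvtColor(c["frame"],cv2.COLOR_RGB2GRAY).astype(np.float32)
def samp(p): 
    u=proj(c,[*w2(p),.056])[0].astype(np.float32);return float(cv2.remap(f,np.array([[u[0]]]),np.array([[u[1]]]),1)[0,0])
for x in(-.008,.02,.055): print("x",x,"lead",[(int(y*1000),int(samp((x,y)))) for y in np.arange(.180,.216,.003)],"rear",[(int(y*1000),int(samp((x,y)))) for y in np.arange(.045,.076,.003)])
for y in(.075,.12,.15): print("y",y,"front",[(round(x*1000),int(samp((x,y)))) for x in np.arange(-.032,-.006,.002)])
E
```

```text
41.2 [-0.0456 -0.12  ] [ 0.4809 -0.2502  0.1568] [-0.0088  0.6517 -0.0023]
x -0.008 lead [(180, 217), (183, 218), (186, 225), (189, 237), (192, 242), (195, 242), (198, 234), (201, 207), (204, 199), (207, 203), (210, 201), (213, 201), (216, 202)] rear [(45, 83), (48, 84), (51, 81), (54, 84), (57, 105), (60, 185), (63, 237), (66, 245), (69, 242), (72, 242), (75, 226)]
x 0.02 lead [(180, 234), (183, 228), (186, 223), (189, 234), (192, 241), (195, 243), (198, 240), (201, 224), (204, 203), (207, 205), (210, 203), (213, 203), (216, 206)] rear [(45, 29), (48, 28), (51, 29), (54, 25), (57, 23), (60, 21), (63, 25), (66, 23), (69, 14), (72, 13), (75, 31)]
x 0.055 lead [(180, 204), (183, 240), (186, 239), (189, 238), (192, 244), (195, 246), (198, 239), (201, 200), (204, 154), (207, 132), (210, 138), (213, 141), (216, 142)] rear [(45, 23), (48, 26), (51, 28), (54, 28), (57, 27), (60, 28), (63, 26), (66, 29), (69, 30), (72, 29), (75, 30)]
y 0.075 front [(-32, 83), (-30, 85), (-28, 84), (-26, 81), (-24, 76), (-22, 86), (-20, 128), (-18, 203), (-16, 243), (-14, 248), (-12, 244), (-10, 236), (-8, 226)]
y 0.12 front [(-32, 84), (-30, 84), (-28, 83), (-26, 82), (-24, 78), (-22, 72), (-20, 115), (-18, 195), (-16, 236), (-14, 247), (-12, 236), (-10, 226), (-8, 218)]
y 0.15 front [(-32, 82), (-30, 80), (-28, 78), (-26, 77), (-24, 74), (-22, 86), (-20, 120), (-18, 196), (-16, 240), (-14, 238), (-12, 223), (-10, 216), (-8, 235)]
```

The lead edge is at y ≈ 200 mm, the rear edge at 60 mm and the front edge at -19 mm all along. The tile is square, snug, and overhangs about 40 mm.

```bash
python3 -c "
from bench import robot
print(robot.finish_job())"
```

```text
the job is handed in; nothing more can be done
None
```

The job is handed in: the stop is swung out to about 1.62 rad, and the tile lies square and snug against the fence with about 40 mm past the open end. My first pass at the stop went over the post without moving it, and the second worked; I did not re-measure the stop or bystanders after the last moves.

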